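Return the spice tins to their colour-labelled bays

ROBOT

A 6-joint arm with a two-finger parallel gripper is mounted at the origin on the work surface. World frame = base frame: x ahead of the robot, y to its left, z up, the work surface at z = 0. Lengths are in m, angles in rad, forces in N, time in s.
With the tool pointing down it reaches from about 0.325 to 0.9 m from the base axis. Payload 3.5 kg.
Tool frame: the origin (TCP) lies midway between the tips of the shut fingers; the grasp point (between the pads) lies 19 mm behind it; z points along the fingers, y is the line along which they close (so a half turn about z gives the same grasp; the last joint's range is limited). The gripper opens to 85 mm and grips with 20 to 120 N. Pads are 22 mm wide; open, the fingers measure 114 mm over their backs; the gripper's body (76 mm by 85 mm) begins 54 mm behind the grasp point. The pads swing forward as they close: fully open they stand 13 mm farther back than shut.
Start: joints at [1.014, 0.276, -0.026, 1.268, 0, 1.467], TCP at [0.274, 0.562, 0.231] pointing down, gripper open.
Joint ranges: [-3.12, 3.12], [-0.85, 1.88], [-1.08, 1.24], [-1.95, 2.15], [-1.57, 1.53], [-3.14, 3.14]. Speed limits (rad/s): [2.57, 2.57, 3.14, 3.14, 3.14, 3.14].

INTERFACE

Orientations are given as a 3x3 rotation matrix whose columns are the frame's x, y, z axes.
In Python, from station import r gives the robot as it stands.
- The arm moves only by the shell command python3 -m jog 'ROWS'. ROWS is JSON, a list of rows, each an object of numbers: "gripper": the closure, from -1 (fully open) to 1 (shut), so that 0 is half open; "x", "y", "z": the shift along the tool's x, y, z each as a share of 120 mm, from -1 to 1; "rx", "ry", "rz": the turn, a rotation vector about the tool's x, y, z each as a share of 45 degrees, from -1 to 1. A call has 1 to 20 rows; each row is the pose to reach, as a shift and turn from the pose commanded when the call began, along the tool's axes at that moment; what a row does not reach only later rows make up. A row lasts 1/10 s, in which the tool goes at most 50 mm and 8.59 degrees, less where a joint would pass 70% of its speed; a pose out of reach is approached as far as the arm can. A call with a number of a shift or a turn outside -1 to 1 is refused whole. A call with a gripper value outside its range is refused whole. The fingers move at their own pace and stop on an object; the grip force is fixed at half the most. Time passes only in rows, so rows that repeat a pose let the fingers close. It gives the time, the measured TCP pose, the force, the opening and the grip force at its end, in the units of the state.
- r.get_obs(): the state, without advancing time (a new reading comes with each control period).
- r.camera(name): name is "scene" or "top" or "wrist"; returns (picture, depth): 420x560x3 uint8, red, green, blue; 420x560 float32, m along the optical axis (not along the pixel's ray), 0 where there is no reading.
- r.get_calibration(name): a dict with "camera_matrix" (3x3 intrinsics, pixels), "rvec" (rotation vector, rad) and "tvec" (3), from world to camera coordinates, as OpenCV has them; the wrist camera has in their place "tool_from_camera" (4x4, takes a point from camera to tool coordinates, whose origin is the TCP and whose axes are the flange's). Camera axes: x right, y down, z forward; pixel columns grow to the right and rows downward; lengths in m; the calibration is good to about 2 mm. The wrist camera is an equidistant fisheye: a pixel r from the principal point sees the ray r / f radians off the axis. A picture is of the moment at which its call begins: read the wrist's pose just before it. get_calibration takes no time and is no camera call.
- r.job_done(): hands the job in; it is judged then, once.
The state is a dict: "t": time; "joint_pos": joint angles; "joint_velocities": joint speeds; "effort": joint torques, N m; "tcp_pos": TCP position; "eef_rot": TCP orientation; "ft_force": force on the tool from outside, world axes, zero at the start; "moment": the same for the moment, N m; "finger_gap": opening from 0.0 (shut) to 1.0 (fully open); "grasp_force": force on a finger pad.
Only numpy, scipy, OpenCV 4.12 (cv2) and the standard library are available. Lean on these libraries where they do the work, as an engineer would, in place of code of your own. Each camera call takes 0.05 s, during which the arm holds its last target. There are 200 camera calls.

TASK

Put the green tin and the orange tin back on the storage rack, each standing upright inside the rim of the bay with its own colour label, under that bay's roof. Keep both tins upright on the way and leave the blue tin, the mug, the jar and the spatula where they are.

Things in the scene. Friction and masses are not known exactly. Their poses are not given: they have to be found in the camera images.
- tin_green_center (a point): Centre (half-way up, on the axis) of the green tin: upright aluminium cylinder, 56 mm diameter, 75 mm tall including its green lid (top 16 mm, same diameter), green band round it. z axis up its own axis. Stands loose on the table at the start, about 0.2 kg.
- tin_orange_center (a point): Centre (half-way up, on the axis) of the orange tin: upright aluminium cylinder, 56 mm diameter, 125 mm tall including its orange lid (top 16 mm, same diameter), orange band round it. z axis up its own axis. Stands loose on the table at the start, about 0.3 kg.
- tin_blue_center (a point): Centre (half-way up, on the axis) of the blue tin: upright aluminium cylinder, 56 mm diameter, 100 mm tall including its blue lid (top 16 mm, same diameter), blue band round it. z axis up its own axis. Loose, already in its own blue bay; to be left alone.
- bay_green_floor (a point): Centre of the green bay's pocket floor, where the tin's underside belongs; x points to the bay's back (the way a tin goes in), y across, z up. Pocket 92 x 92 mm with green floor, 12 mm above the table, rim 10 mm high, 6 mm wide on all four sides. Open in front and at the sides; roofed over its back half.
- bay_green_roof (a point): Middle of the front edge, on the underside, of the green bay's roof: 110 mm above the pocket floor, 14 mm behind the pocket's centre. Steel roof 116 mm wide, 56 mm deep to the back, 6 mm thick, on two posts behind the pocket. On its front part stands the green label block, 110 mm wide, 30 deep, 50 high. Axes as the pocket's.
- bay_orange_floor (a point): Centre of the orange bay's pocket floor, where the tin's underside belongs; x points to the bay's back (the way a tin goes in), y across, z up. Pocket 92 x 92 mm with orange floor, 12 mm above the table, rim 10 mm high, 6 mm wide on all four sides. Open in front and at the sides; roofed over its back half.
- bay_orange_roof (a point): Middle of the front edge, on the underside, of the orange bay's roof: 160 mm above the pocket floor, 14 mm behind the pocket's centre. Steel roof 116 mm wide, 56 mm deep to the back, 6 mm thick, on two posts behind the pocket. On its front part stands the orange label block, 110 mm wide, 30 deep, 50 high. Axes as the pocket's.
- bay_blue_floor (a point): Centre of the blue bay's pocket floor, where the tin's underside belongs; x points to the bay's back (the way a tin goes in), y across, z up. Pocket 92 x 92 mm with blue floor, 12 mm above the table, rim 10 mm high, 6 mm wide on all four sides. Open in front and at the sides; roofed over its back half.
- bay_blue_roof (a point): Middle of the front edge, on the underside, of the blue bay's roof: 135 mm above the pocket floor, 14 mm behind the pocket's centre. Steel roof 116 mm wide, 56 mm deep to the back, 6 mm thick, on two posts behind the pocket. On its front part stands the blue label block, 110 mm wide, 30 deep, 50 high. Axes as the pocket's.
- rack: Fixed grey plinth 8 mm high, 410 mm wide, on which the three bays stand side by side, 135 mm apart, in any order, opening towards the robot. Origin under the middle bay's centre, x to the back.
- mug: White mug, 80 mm diameter, 90 mm tall, loose; origin at the centre of its underside. Bystander.
- jar: Amber glass jar with white cap, 70 mm diameter, 110 mm tall, loose; origin at the centre of its underside. Bystander.
- spatula: Spatula lying on the table, loose; its x axis runs along it from handle to blade. Bystander.
There are look-alikes about, which are no part of the job. What is shaped like the part that bears tin_orange_center but turquoise or yellow is not meant.

How it is judged:
At the end, for the whole second after the job is handed in: The green tin stands in the green bay and the orange tin in the orange bay: each within 22 mm of the pocket's centre lengthways and sideways, its underside on the pocket floor (within 4 mm), upright within 0.1 rad and at rest (below 0.02 m/s) (x of tin_green_center in the frame of bay_green_floor between -0.022 and 0.022 m and y of tin_green_center in the frame of bay_green_floor between -0.022 and 0.022 m and z of tin_green_center in the frame of bay_green_floor between 0.0335 and 0.0415 m and angle between each of tin_green_center, tin_orange_center's own z axis and vertical below 0.1 rad and linear speed of each of tin_green, tin_orange below 0.02 m/s and x of tin_orange_center in the frame of bay_orange_floor between -0.022 and 0.022 m and y of tin_orange_center in the frame of bay_orange_floor between -0.022 and 0.022 m and z of tin_orange_center in the frame of bay_orange_floor between 0.0585 and 0.0665 m); the robot touches nothing.
It fails at once if the green or the orange tin is tipped more than 0.6 rad (angle between any of tin_green_center, tin_orange_center's own z axis and vertical above 0.6 rad).
It fails at once if the blue tin is moved more than 20 mm (distance of tin_blue_center from where it was at the start of the episode above 0.02 m).
It fails at once if another thing on the table is moved more than 30 mm (distance of any of mug, jar, spatula from where it was at the start of the episode above 0.03 m).
It also fails if it takes over 70 s, if anything falls off the work surface, if the arm or the gripper's body presses on something with over 40 N, if the wrist force passes 120 N, or if a joint passes its speed limit or range.

## Working session

There is one attempt and no reset: what is moved stays moved. The work goes in short steps, Python scripts to look and compute and a shell command to move; the robot and the scene stay as the last step left them, time stands still between calls to the robot, and variables do not carry over. Pictures are saved under pics/ and viewed, at most 10 in all, crops included, and the job is handed in when it is done.

```bash
mkdir -p pics; ls
cat > h.py <<'E'
import numpy as np, cv2
from station import r
def cam(n):
    im,d=r.camera(n); c=r.get_calibration(n); return im,d,c
def world(c,d,u,v):
    K=np.array(c["camera_matrix"]);R,_=cv2.Rodrigues(np.array(c["rvec"],float));t=np.array(c["tvec"],float).ravel()
    z=d[v,u]; p=np.array([(u-K[0,2])/K[0,0]*z,(v-K[1,2])/K[1,1]*z,z]); return R.T@(p-t)
def cloud(c,d):
    K=np.array(c["camera_matrix"]);R,_=cv2.Rodrigues(np.array(c["rvec"],float));t=np.array(c["tvec"],float).ravel()
    v,u=np.indices(d.shape); P=np.stack([(u-K[0,2])/K[0,0]*d,(v-K[1,2])/K[1,1]*d,d],-1)
    return (P-t)@R
E
python3 - <<'E'
from h import *
for n in("scene","top"):
    im,d,c=cam(n); cv2.imwrite(f"pics/{n}0.png",im[...,::-1]); np.savez(f"{n}0.npz",im=im,d=d)
    print(n,c["camera_matrix"],c["rvec"],c["tvec"])
o=r.get_obs(); print(o)
E
```

```text
pics
scene [[463.85294202   0.         287.43267379]
 [  0.         463.85294202 210.82808957]
 [  0.           0.           1.        ]] [ 2.20413237  0.28307645 -0.13272938] [-0.5141338  -0.03148456  1.20894635]
top [[387.50943346   0.         277.94813199]
 [  0.         387.50943346 200.30646812]
 [  0.           0.           1.        ]] [ 2.10504059 -2.12890379  0.20011308] [-0.06404614  0.56489126  1.01752679]
{'t': 0.1, 'joint_pos': array([ 1.01358000e+00,  2.77069960e-01, -2.77410636e-02,  1.26798940e+00,
        3.49545391e-06,  1.46740361e+00]), 'joint_velocities': array([-1.30766773e-03, -9.87939522e-05,  4.34379086e-03, -2.63011919e-04,
       -1.55983871e-03,  1.03695728e-03]), 'effort': array([ 2.71488780e-04, -4.46709180e+01,  2.96128160e+01,  8.41164845e-03,
       -1.11661370e-04, -9.03944908e-06]), 'tcp_pos': array([0.27363553, 0.56113736, 0.23026468]), 'eef_rot': array([[-8.98777273e-01,  4.38404247e-01, -1.06278448e-03],
       [ 4.38405485e-01,  8.98775692e-01, -1.69908949e-03],
       [ 2.10316803e-04, -1.99303356e-03, -9.99997992e-01]]), 'ft_force': array([ 0.5054265 , -0.61976361, -0.98269257]), 'moment': array([ 0.00941464, -0.00274372, -0.02615265]), 'grasp_force': 0.0, 'finger_gap': 0.998890348944407}
```

View pics/scene0.png

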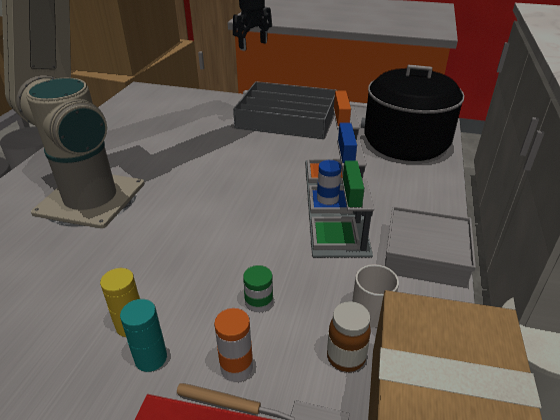

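View pics/top0.png

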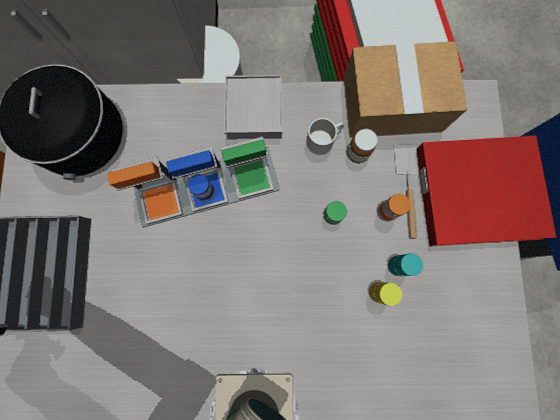

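Scene: the orange tin is at top (398,206) / scene (234,342), next to the spatula handle. The green tin is at top (336,212) / scene (258,287).

Things that could be mistaken for them:
- Turquoise tin at top (410,265).
- Yellow tin at top (389,294).
- Jar with white cap at top (364,144).
- Blue tin in its bay at top (201,186).

The bays run orange (162,202), blue (207,190), green (252,178). By its lid colour and band, (398,206) is the orange tin. I'll check that in a crop while measuring.

```bash
cat > m.py <<'E'
from h import *
T=np.load("top0.npz");S=np.load("scene0.npz")
ct,cs=r.get_calibration("top"),r.get_calibration("scene")
Pt=cloud(ct,T["d"]);Ps=cloud(cs,S["d"])
def circ(P):
    A=np.c_[2*P[:,:2],np.ones(len(P))];s=np.linalg.lstsq(A,(P[:,:2]**2).sum(1),rcond=None)[0];return s[:2],np.sqrt(s[2]+s[0]**2+s[1]**2)
for n,(u,v),h in(("green",(336,212),.075),("orange",(398,206),.125),("blue",(200,186),.112),("turq",(410,265),.125),("yellow",(390,294),.125),("mug",(322,133),.09),("jar",(364,142),.11)):
    w=Pt[v-30:v+31,u-30:u+31].reshape(-1,3)
    m=(abs(w[:,2]-h)<.012)&(np.hypot(*(w[:,:2]-Pt[v,u,:2]).T)<.06)
    q=w[m]; 
    c,rad=cv2.minEnclosingCircle(q[:,:2].astype(np.float32)) if len(q) else (0,0)
    print(n,Pt[v,u].round(3),len(q),"c",np.round(c,4),"r",round(rad,4),"mean",q.mean(0).round(4))
for n,lo,hi,(u,v) in(("green",(0,70,0),(70,255,80),(252,178)),("blue",0,0,(205,202)),("orange",0,0,(160,203))):
    print("floor",n,Pt[v,u].round(4),T["im"][v,u])
for n,uv in(("greenlabel",(243,152)),("bluelabel",(190,164)),("orangelabel",(134,176)),("table",(300,300)),("handle",(412,222)),("blade",(402,160)),("redbox",(432,200))):
    print(n,Pt[uv[1],uv[0]].round(4))
# floor polygons by colour
hsv=cv2.cvtColor(T["im"],cv2.COLOR_RGB2HSV)
for n,h,box in(("green",(50,75),(230,155,280,200)),("orange",(5,20),(138,180,185,225)),("blue",(105,125),(180,165,232,212))):
    u0,v0,u1,v1=box;sub=hsv[v0:v1,u0:u1];w=Pt[v0:v1,u0:u1]
    m=(sub[...,0]>=h[0])&(sub[...,0]<=h[1])&(sub[...,1]>120)&(w[...,2]<.03)
    q=w[m];rc=cv2.minAreaRect(q[:,:2].astype(np.float32));print("pocket",n,m.sum(),q.mean(0).round(4),np.round(rc[0],4),np.round(rc[1],4),rc[2])
# label tops
    
    vv,uu=np.indices(hsv.shape[:2]);z={"green":.178,"orange":.228,"blue":.203}[n]
    m=(hsv[...,0]>=h[0])&(hsv[...,0]<=h[1])&(hsv[...,1]>100)&(abs(Pt[...,2]-z)<.015)&(vv<195)&(uu<300)&(vv>120)
    q=Pt[m]
    if len(q)>5: rc=cv2.minAreaRect(q[:,:2].astype(np.float32));print("label",n,m.sum(),q.mean(0).round(4),np.round(rc[0],4),np.round(rc[1],4),rc[2])
crop=np.hstack([cv2.resize(T["im"][120:320,300:440],None,fx=2.5,fy=2.5,interpolation=3),cv2.resize(T["im"][125:235,100:290],(430,500//2),interpolation=3).repeat(1,0) if 0 else cv2.copyMakeBorder(cv2.resize(T["im"][125:235,100:290],None,fx=2.25,fy=2.25),0,500-int(110*2.25+.5),0,0,0)])
cv2.imwrite("pics/crop0.png",crop[...,::-1]);print(crop.shape)
E
python3 m.py
```

```text
green [ 0.526 -0.226  0.077] 338 c [ 0.5293 -0.2259] r 0.0281 mean [ 0.5286 -0.2253  0.0744]
orange [ 0.531 -0.378  0.127] 384 c [ 0.5369 -0.3807] r 0.0281 mean [ 0.5363 -0.3796  0.1245]
blue [0.594 0.135 0.11 ] 355 c [0.5996 0.1421] r 0.028 mean [0.5988 0.1412 0.1112]
turq [ 0.382 -0.398  0.127] 413 c [ 0.3838 -0.4007] r 0.0281 mean [ 0.3835 -0.3997  0.1246]
yellow [ 0.312 -0.343  0.127] 432 c [ 0.3118 -0.3445] r 0.0282 mean [ 0.3122 -0.343   0.1247]
mug [ 0.779 -0.205  0.003] 134 c [ 0.7593 -0.1999] r 0.0455 mean [ 0.768  -0.2023  0.087 ]
jar [ 0.712 -0.305  0.108] 465 c [ 0.7301 -0.3073] r 0.0428 mean [ 0.7224 -0.3071  0.1097]
floor green [0.6397 0.0047 0.012 ] [ 58 131  74]
floor blue [0.5702 0.1401 0.0113] [ 36  76 159]
floor orange [0.5696 0.2711 0.0075] [187 104  53]
greenlabel [0.6642 0.0153 0.1784]
bluelabel [0.628  0.1419 0.2005]
orangelabel [0.5924 0.2662 0.2273]
table [ 0.2925 -0.1284 -0.0038]
handle [ 0.5036 -0.4464  0.0238]
blade [ 0.6914 -0.4384  0.0028]
redbox [ 0.5596 -0.4949  0.0566]
pocket green 775 [0.6423 0.0073 0.0124] [0.6426 0.0073] [0.0839 0.082 ] 15.416569709777832
label green 553 [0.6687 0.0323 0.1769] [0.6997 0.2863] [0.6484 0.1035] 88.91800689697266
pocket orange 849 [0.5725 0.268  0.0124] [0.5727 0.2687] [0.0859 0.0869] 14.054640769958496
label orange 646 [0.599  0.2738 0.2261] [0.601  0.2751] [0.0311 0.1083] 15.186519622802734
pocket blue 378 [0.6034 0.1218 0.0124] [0.6085 0.1374] [0.0863 0.0845] 14.829449653625488
label blue 625 [0.6368 0.1641 0.2012] [0.6853 0.3553] [0.5385 0.1004] 80.86212921142578
(500, 778, 3)
```

View pics/crop0.png

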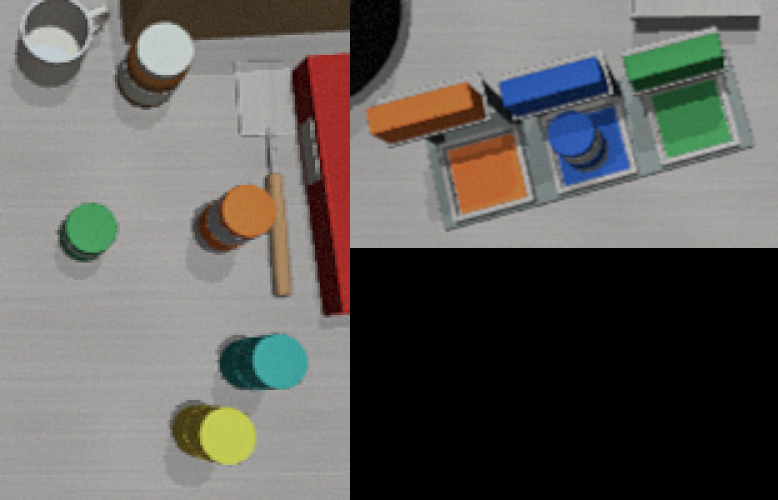

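The crop shows an orange lid at (247,210), that tin standing left of the spatula handle, with turquoise and yellow separate from it. The green lid is at (88,230), and all three bay floors are visible.

Measurements:
- **Fit:** lid radii come out at 28 mm with the right heights. The bays are 135 mm apart, facing +15°.
- **Bays:** green bay at about (0.643, 0.007), orange bay at about (0.573, 0.268).
- **Approach:** the roofs rule out a grasp from above, so I'll grasp with the tool tilted 30° below horizontal.

```bash
cat > plan.py <<'E'
# usage: plan.py "x,y,z,heading,tilt" ...  (grasp point OFF behind TCP); prints calls to type
import sys
from h import *
from scipy.spatial.transform import Rotation as Ro, Slerp
OFF=.024
def rot(h,t):
    h,t=np.radians([h,t]); z=np.array([np.cos(t)*np.cos(h),np.cos(t)*np.sin(h),-np.sin(t)]);y=np.array([-np.sin(h),np.cos(h),0]);return np.c_[np.cross(y,z),y,z]
o=r.get_obs();p,R=o["tcp_pos"],o["eef_rot"]
print("t",round(o["t"],2),"grasp pt",(p-OFF*R[:,2]).round(4),"heading",np.degrees(np.arctan2(R[1,2],R[0,2])).round(1),"tilt",np.degrees(np.arcsin(-R[2,2])).round(1),"q",o["joint_pos"].round(2),"F",o["ft_force"].round(1),"gap",round(o["finger_gap"],3),"grip",round(o["grasp_force"],1))
for w in sys.argv[1:]:
    x=list(map(float,w.split(",")));T=rot(*x[3:]);P=np.array(x[:3])+OFF*T[:,2]
    n=1
    while True:
        S=Slerp([0,1],Ro.from_matrix([R,T]));a=1/n
        R1=S(a).as_matrix();P1=p+a*(P-p);s=R.T@(P1-p)/.12;v=(Ro.from_matrix(R).inv()*S(a)).as_rotvec()/np.radians(45)
        if max(abs(np.r_[s,v]))<=.99: break
        n+=1
    print("->",w,"calls",n)
    for i in range(n):
        a=1/(n-i);S=Slerp([0,1],Ro.from_matrix([R,T]));R1=S(a).as_matrix();P1=p+a*(P-p)
        s=(R.T@(P1-p)/.12).round(2);v=((Ro.from_matrix(R).inv()*S(a)).as_rotvec()/np.radians(45)).round(2)
        rows=np.ceil(max(np.linalg.norm(s)*.12/.05,np.linalg.norm(v)*45/8.59))
        print("  xyz",s,"r",v,"rows>=",int(rows)); p=p+R@s*.12;R=R@Ro.from_rotvec(v*np.radians(45)).as_matrix()
E
python3 -c "
from h import *
print(np.array(r.get_calibration('wrist')['tool_from_camera']).round(3))"
python3 plan.py .42,.1,.24,-23,80 .43,-.184,.12,-23,30 .4495,-.192,.095,-23,30
```

```text
[[ 0.001 -0.955 -0.297  0.076]
 [ 1.     0.001  0.001  0.001]
 [-0.001 -0.297  0.955 -0.143]
 [ 0.     0.     0.     1.   ]]
t 0.1 grasp pt [0.2737 0.5612 0.2543] heading -122.0 tilt 89.9 q [ 1.01  0.28 -0.03  1.27  0.    1.47] F [ 0.5 -0.6 -1. ] gap 0.999 grip 0.0
-> .42,.1,.24,-23,80 calls 3
  xyz [-0.94 -0.97  0.04] r [-0.   -0.07 -0.02] rows>= 4
  xyz [-0.92 -0.99  0.09] r [-0.   -0.08 -0.02] rows>= 4
  xyz [-0.89 -1.    0.15] r [-0.01 -0.07 -0.03] rows>= 4
-> .43,-.184,.12,-23,30 calls 3
  xyz [-0.32 -0.72  0.36] r [ 0.   -0.37  0.  ] rows>= 3
  xyz [-0.21 -0.72  0.44] r [ 0.   -0.37  0.  ] rows>= 3
  xyz [-0.07 -0.71  0.48] r [ 0.   -0.37  0.  ] rows>= 3
-> .4495,-.192,.095,-23,30 calls 1
  xyz [0.09 0.   0.25] r [ 0. -0.  0.] rows>= 1
```

The wrist camera hangs 76 mm along tool +x, which is the underside here. I'll use a 45° tilt so it stays clear of the table.

```bash
python3 -m jog '[{"x":-0.94,"y":-0.97,"z":0.04,"ry":-0.07,"rz":-0.02,"gripper":-1},{"x":-0.94,"y":-0.97,"z":0.04,"ry":-0.07,"rz":-0.02,"gripper":-1},{"x":-0.94,"y":-0.97,"z":0.04,"ry":-0.07,"rz":-0.02,"gripper":-1},{"x":-0.94,"y":-0.97,"z":0.04,"ry":-0.07,"rz":-0.02,"gripper":-1},{"x":-0.94,"y":-0.97,"z":0.04,"ry":-0.07,"rz":-0.02,"gripper":-1}]' && python3 plan.py .42,.1,.24,-23,80 .44,-.188,.15,-23,45 .470,-.201,.112,-23,45 .529,-.2259,.048,-23,45
```

```text
schema error: expected keys gripper, x, y, z, rx, ry, rz
```

```bash
python3 -m jog '[{"x":-0.94,"y":-0.97,"z":0.04,"rx":0,"ry":-0.07,"rz":-0.02,"gripper":-1},{"x":-0.94,"y":-0.97,"z":0.04,"rx":0,"ry":-0.07,"rz":-0.02,"gripper":-1},{"x":-0.94,"y":-0.97,"z":0.04,"rx":0,"ry":-0.07,"rz":-0.02,"gripper":-1},{"x":-0.94,"y":-0.97,"z":0.04,"rx":0,"ry":-0.07,"rz":-0.02,"gripper":-1},{"x":-0.94,"y":-0.97,"z":0.04,"rx":0,"ry":-0.07,"rz":-0.02,"gripper":-1}]' && python3 plan.py .42,.1,.24,-23,80 .44,-.188,.15,-23,45 .470,-.201,.112,-23,45 .529,-.2259,.048,-23,45
```

```text
t: 0.6
tcp_pos: [0.3244, 0.4058, 0.2261]
eef_rot: [[-0.903, 0.427, 0.049], [0.426, 0.904, -0.024], [-0.054, -0.001, -0.999]]
ft_force: [-0.2, 0.1, 0.4]
finger_gap: 1.0
grasp_force: 0.0
t 0.6 grasp pt [0.3232 0.4064 0.2501] heading -26.7 tilt 86.9 q [ 0.8   0.08 -0.27  1.2  -0.05  1.24] F [-0.2  0.1  0.4] gap 1.0 grip 0.0
-> .42,.1,.24,-23,80 calls 2
  xyz [-0.92 -0.98  0.09] r [-0.   -0.08 -0.02] rows>= 4
  xyz [-0.89 -1.    0.15] r [-0.01 -0.07 -0.03] rows>= 4
-> .44,-.188,.15,-23,45 calls 3
  xyz [-0.35 -0.71  0.3 ] r [ 0.   -0.26 -0.  ] rows>= 3
  xyz [-0.29 -0.72  0.36] r [ 0.   -0.26 -0.  ] rows>= 3
  xyz [-0.21 -0.71  0.41] r [ 0.   -0.26 -0.  ] rows>= 3
-> .470,-.201,.112,-23,45 calls 1
  xyz [ 0.03 -0.01  0.42] r [ 0. -0. -0.] rows>= 2
-> .529,-.2259,.048,-23,45 calls 1
  xyz [0.   0.   0.75] r [ 0. -0. -0.] rows>= 2
```

```bash
J="python3 -m jog"
python3 -m jog '[{"x":-0.92,"y":-0.98,"z":0.09,"rx":0,"ry":-0.08,"rz":-0.02,"gripper":-1},{"x":-0.92,"y":-0.98,"z":0.09,"rx":0,"ry":-0.08,"rz":-0.02,"gripper":-1},{"x":-0.92,"y":-0.98,"z":0.09,"rx":0,"ry":-0.08,"rz":-0.02,"gripper":-1},{"x":-0.92,"y":-0.98,"z":0.09,"rx":0,"ry":-0.08,"rz":-0.02,"gripper":-1}]' | grep tcp
python3 -m jog '[{"x":-0.89,"y":-1,"z":0.15,"rx":0,"ry":-0.07,"rz":-0.03,"gripper":-1},{"x":-0.89,"y":-1,"z":0.15,"rx":0,"ry":-0.07,"rz":-0.03,"gripper":-1},{"x":-0.89,"y":-1,"z":0.15,"rx":0,"ry":-0.07,"rz":-0.03,"gripper":-1},{"x":-0.89,"y":-1,"z":0.15,"rx":0,"ry":-0.07,"rz":-0.03,"gripper":-1}]' | grep tcp
python3 -m jog '[{"x":-0.35,"y":-0.71,"z":0.3,"rx":0,"ry":-0.26,"rz":0,"gripper":-1},{"x":-0.35,"y":-0.71,"z":0.3,"rx":0,"ry":-0.26,"rz":0,"gripper":-1},{"x":-0.35,"y":-0.71,"z":0.3,"rx":0,"ry":-0.26,"rz":0,"gripper":-1}]' | grep tcp
python3 -m jog '[{"x":-0.29,"y":-0.72,"z":0.36,"rx":0,"ry":-0.26,"rz":0,"gripper":-1},{"x":-0.29,"y":-0.72,"z":0.36,"rx":0,"ry":-0.26,"rz":0,"gripper":-1},{"x":-0.29,"y":-0.72,"z":0.36,"rx":0,"ry":-0.26,"rz":0,"gripper":-1}]' | grep tcp
python3 -m jog '[{"x":-0.21,"y":-0.71,"z":0.3,"rx":0,"ry":-0.26,"rz":0,"gripper":-1},{"x":-0.21,"y":-0.71,"z":0.3,"rx":0,"ry":-0.26,"rz":0,"gripper":-1},{"x":-0.21,"y":-0.71,"z":0.3,"rx":0,"ry":-0.26,"rz":0,"gripper":-1},{"x":-0.21,"y":-0.71,"z":0.3,"rx":0,"ry":-0.26,"rz":0,"gripper":-1}]' | grep tcp
python3 plan.py .470,-.201,.112,-23,45 .529,-.2259,.048,-23,45
```

```text
tcp_pos: [0.3754, 0.252, 0.2217]
tcp_pos: [0.426, 0.098, 0.2172]
tcp_pos: [0.4313, 0.0008, 0.1852]
tcp_pos: [0.443, -0.0977, 0.1589]
tcp_pos: [0.4508, -0.1903, 0.1462]
t 2.4 grasp pt [ 0.4352 -0.1836  0.1632] heading -23.1 tilt 45.1 q [-0.63 -0.29 -1.06  0.04  0.16 -0.16] F [-0.4  0.7  0.7] gap 1.002 grip 0.0
-> .470,-.201,.112,-23,45 calls 1
  xyz [ 0.07 -0.02  0.53] r [-0. -0.  0.] rows>= 2
-> .529,-.2259,.048,-23,45 calls 1
  xyz [0.   0.   0.75] r [-0. -0.  0.] rows>= 2
```

```bash
python3 -m jog '[{"x":0.07,"y":-0.02,"z":0.53,"rx":0,"ry":0,"rz":0,"gripper":-1},{"x":0.07,"y":-0.02,"z":0.53,"rx":0,"ry":0,"rz":0,"gripper":-1},{"x":0.07,"y":-0.02,"z":0.53,"rx":0,"ry":0,"rz":0,"gripper":-1}]' | grep -E "tcp|force"
python3 plan.py .529,-.2259,.048,-23,45
```

```text
tcp_pos: [0.4874, -0.2048, 0.0939]
ft_force: [0.2, 0.4, 0.1]
grasp_force: 0.0
t 2.7 grasp pt [ 0.4718 -0.1982  0.1109] heading -22.7 tilt 45.2 q [-0.6  -0.06 -1.06 -0.19  0.14 -0.15] F [0.2 0.4 0.1] gap 1.001 grip 0.0
-> .529,-.2259,.048,-23,45 calls 1
  xyz [-0.01 -0.03  0.74] r [ 0.   -0.    0.01] rows>= 2
```

```bash
python3 -m jog '[{"x":0,"y":-0.03,"z":0.25,"rx":0,"ry":0,"rz":0,"gripper":-1},{"x":0,"y":-0.03,"z":0.5,"rx":0,"ry":0,"rz":0,"gripper":-1},{"x":0,"y":-0.03,"z":0.74,"rx":0,"ry":0,"rz":0,"gripper":-1},{"x":0,"y":-0.03,"z":0.74,"rx":0,"ry":0,"rz":0,"gripper":-1}]' | grep -E "tcp|force"
python3 plan.py .529,-.2259,.048,-23,45
python3 - <<'E'
from h import *
im,d,c=cam("wrist"); cv2.imwrite("pics/w1.png",im[...,::-1])
E
```

```text
tcp_pos: [0.5447, -0.234, 0.0318]
ft_force: [0.2, 0.3, -0.8]
grasp_force: 0.0
t 3.1 grasp pt [ 0.5291 -0.2274  0.0488] heading -22.9 tilt 45.1 q [-0.58  0.23 -0.98 -0.41  0.13 -0.13] F [ 0.2  0.3 -0.8] gap 0.998 grip 0.0
-> .529,-.2259,.048,-23,45 calls 1
  xyz [0.01 0.01 0.  ] r [ 0.   -0.    0.01] rows>= 1
```

View pics/w1.png

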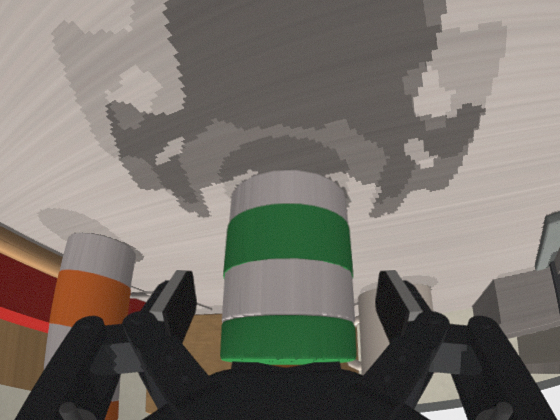

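The picture is inverted. The green tin (288,265) sits centred between the open pads at about (178,305) and (400,305). Closing now.

```bash
python3 -m jog '[{"x":0,"y":0,"z":0,"rx":0,"ry":0,"rz":0,"gripper":1},{"x":0,"y":0,"z":0,"rx":0,"ry":0,"rz":0,"gripper":1},{"x":0,"y":0,"z":0,"rx":0,"ry":0,"rz":0,"gripper":1},{"x":0,"y":0,"z":0,"rx":0,"ry":0,"rz":0,"gripper":1},{"x":0,"y":0,"z":0,"rx":0,"ry":0,"rz":0,"gripper":1},{"x":0,"y":0,"z":0,"rx":0,"ry":0,"rz":0,"gripper":1},{"x":0,"y":0,"z":0,"rx":0,"ry":0,"rz":0,"gripper":1},{"x":0,"y":0,"z":0,"rx":0,"ry":0,"rz":0,"gripper":1}]' | grep -E "tcp|force|gap"
# lift 60mm straight up, then to front of green bay
python3 plan.py .525,-.225,.11,-23,45 .51,-.028,.11,15,45 .53,-.023,.085,15,45 .643,.0073,.085,15,45 .643,.0073,.061,15,45
```

```text
tcp_pos: [0.5423, -0.235, 0.0346]
ft_force: [-2.2, 3.8, 7.3]
finger_gap: 0.641
grasp_force: 63.7
t 3.95 grasp pt [ 0.5266 -0.2284  0.0515] heading -23.0 tilt 44.8 q [-0.58  0.22 -0.99 -0.42  0.13 -0.13] F [-2.2  3.8  7.3] gap 0.641 grip 63.7
-> .525,-.225,.11,-23,45 calls 1
  xyz [-0.33  0.02 -0.36] r [-0.    0.01  0.01] rows>= 2
-> .51,-.028,.11,15,45 calls 2
  xyz [ 0.28  0.77 -0.28] r [-0.3 -0.  -0.3] rows>= 3
  xyz [ 0.09  0.86 -0.08] r [-0.3 -0.  -0.3] rows>= 3
-> .53,-.023,.085,15,45 calls 1
  xyz [ 0.02 -0.    0.27] r [ 0. -0. -0.] rows>= 1
-> .643,.0073,.085,15,45 calls 1
  xyz [-0.69 -0.    0.69] r [ 0. -0. -0.] rows>= 3
-> .643,.0073,.061,15,45 calls 1
  xyz [ 0.14 -0.    0.14] r [ 0. -0. -0.] rows>= 1
```

```bash
python3 -m jog '[{"x":-0.11,"y":0.01,"z":-0.12,"rx":0,"ry":0,"rz":0,"gripper":1},{"x":-0.22,"y":0.01,"z":-0.24,"rx":0,"ry":0,"rz":0,"gripper":1},{"x":-0.33,"y":0.02,"z":-0.36,"rx":0,"ry":0,"rz":0,"gripper":1},{"x":-0.33,"y":0.02,"z":-0.36,"rx":0,"ry":0,"rz":0,"gripper":1},{"x":-0.33,"y":0.02,"z":-0.36,"rx":0,"ry":0,"rz":0,"gripper":1}]' | grep -E "tcp|force|gap"
python3 plan.py  .555,-.017,.11,15,45 .58,-.01,.085,15,45 .643,.0073,.085,15,45 .643,.0073,.061,15,45
```

```text
tcp_pos: [0.5396, -0.2318, 0.0913]
ft_force: [-0.3, -0.2, -2.0]
finger_gap: 0.642
grasp_force: 63.8
t 4.45 grasp pt [ 0.524  -0.2251  0.1082] heading -23.2 tilt 45.0 q [-0.58  0.06 -0.95 -0.22  0.12 -0.13] F [-0.3 -0.2 -2. ] gap 0.642 grip 63.8
-> .555,-.017,.11,15,45 calls 2
  xyz [ 0.16  0.89 -0.17] r [-0.3 -0.  -0.3] rows>= 3
  xyz [-0.06  0.92  0.04] r [-0.3  -0.   -0.29] rows>= 3
-> .58,-.01,.085,15,45 calls 1
  xyz [-0.01  0.    0.3 ] r [ 0. -0. -0.] rows>= 1
-> .643,.0073,.085,15,45 calls 1
  xyz [-0.39  0.01  0.38] r [ 0. -0. -0.] rows>= 2
-> .643,.0073,.061,15,45 calls 1
  xyz [ 0.14 -0.    0.15] r [ 0. -0. -0.] rows>= 1
```

Holding about 2 N of weight, as expected. Swinging over to the front of the green bay.

```bash
python3 -m jog '[{"x":0.04,"y":0.22,"z":-0.04,"rx":-0.08,"ry":0,"rz":-0.08,"gripper":1},{"x":0.08,"y":0.45,"z":-0.08,"rx":-0.15,"ry":0,"rz":-0.15,"gripper":1},{"x":0.12,"y":0.67,"z":-0.13,"rx":-0.23,"ry":0,"rz":-0.23,"gripper":1},{"x":0.16,"y":0.89,"z":-0.17,"rx":-0.3,"ry":0,"rz":-0.3,"gripper":1},{"x":0.16,"y":0.89,"z":-0.17,"rx":-0.3,"ry":0,"rz":-0.3,"gripper":1}]' | grep -E "tcp"
python3 -m jog '[{"x":-0.02,"y":0.25,"z":0.01,"rx":-0.08,"ry":0,"rz":-0.08,"gripper":1},{"x":-0.03,"y":0.5,"z":0.02,"rx":-0.15,"ry":0,"rz":-0.15,"gripper":1},{"x":-0.05,"y":0.75,"z":0.03,"rx":-0.23,"ry":0,"rz":-0.23,"gripper":1},{"x":-0.06,"y":0.92,"z":0.04,"rx":-0.3,"ry":0,"rz":-0.29,"gripper":1},{"x":-0.06,"y":0.92,"z":0.04,"rx":-0.3,"ry":0,"rz":-0.29,"gripper":1},{"x":-0.06,"y":0.92,"z":0.04,"rx":-0.3,"ry":0,"rz":-0.29,"gripper":1}]' | grep -E "tcp|force|gap"
python3 plan.py .58,-.01,.085,15,45 .643,.0073,.085,15,45 .643,.0073,.061,15,45
python3 - <<'E'
from h import *
im,d,c=cam("scene"); cv2.imwrite("pics/s2.png",cv2.resize(im[130:330,210:480],None,fx=2.8,fy=2.8)[...,::-1])
E
```

```text
tcp_pos: [0.5539, -0.1204, 0.0886]
tcp_pos: [0.5712, -0.0138, 0.0914]
ft_force: [-0.1, -0.8, -2.1]
finger_gap: 0.639
grasp_force: 64.0
t 5.55 grasp pt [ 0.5549 -0.0181  0.1085] heading 14.9 tilt 45.2 q [-0.35  0.05 -0.94 -0.1   0.41 -0.46] F [-0.1 -0.8 -2.1] gap 0.639 grip 64.0
-> .58,-.01,.085,15,45 calls 1
  xyz [-0.02  0.01  0.29] r [-0.   -0.01 -0.  ] rows>= 1
-> .643,.0073,.085,15,45 calls 1
  xyz [-0.38  0.01  0.39] r [-0.  0. -0.] rows>= 2
-> .643,.0073,.061,15,45 calls 1
  xyz [ 0.14 -0.    0.14] r [-0.  0. -0.] rows>= 1
```

View pics/s2.png

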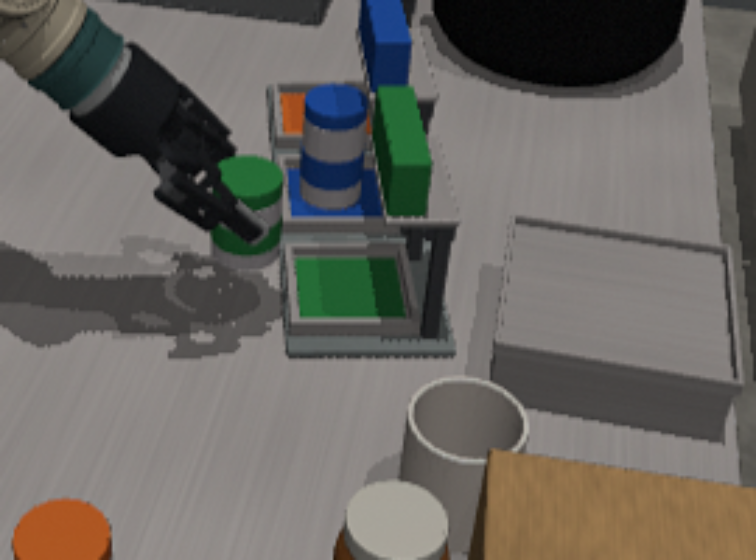

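The green tin is held upright at crop (248,215), in front of the green bay (350,288). Its lid is lower than the roof, and the blue tin (333,150) is clear. Going in.

```bash
python3 -m jog '[{"x":-0.02,"y":0.01,"z":0.15,"rx":0,"ry":0,"rz":0,"gripper":1},{"x":-0.02,"y":0.01,"z":0.29,"rx":0,"ry":0,"rz":0,"gripper":1},{"x":-0.15,"y":0.01,"z":0.42,"rx":0,"ry":0,"rz":0,"gripper":1},{"x":-0.28,"y":0.02,"z":0.55,"rx":0,"ry":0,"rz":0,"gripper":1},{"x":-0.4,"y":0.02,"z":0.68,"rx":0,"ry":0,"rz":0,"gripper":1},{"x":-0.4,"y":0.02,"z":0.68,"rx":0,"ry":0,"rz":0,"gripper":1},{"x":-0.4,"y":0.02,"z":0.68,"rx":0,"ry":0,"rz":0,"gripper":1}]' | grep -E "tcp|force|gap"
python3 plan.py .641,.0073,.0625,15,45
```

```text
tcp_pos: [0.659, 0.0125, 0.0679]
ft_force: [-1.0, 0.6, -1.9]
finger_gap: 0.641
grasp_force: 63.9
t 6.3 grasp pt [0.6427 0.0081 0.0849] heading 15.0 tilt 45.2 q [-0.23  0.23 -0.8  -0.18  0.34 -0.36] F [-1.   0.6 -1.9] gap 0.641 grip 63.9
-> .641,.0073,.0625,15,45 calls 1
  xyz [ 0.14 -0.    0.12] r [ 0. -0. -0.] rows>= 1
```

```bash
python3 -m jog '[{"x":0.06,"y":0,"z":0.06,"rx":0,"ry":0,"rz":0,"gripper":1},{"x":0.12,"y":0,"z":0.1,"rx":0,"ry":0,"rz":0,"gripper":1},{"x":0.13,"y":0,"z":0.11,"rx":0,"ry":0,"rz":0,"gripper":1},{"x":0.13,"y":0,"z":0.11,"rx":0,"ry":0,"rz":0,"gripper":1}]' | grep -E "tcp|force|gap"
python3 plan.py .641,.0073,.0615,15,45
```

```text
tcp_pos: [0.6567, 0.0125, 0.047]
ft_force: [-0.3, -0.2, -1.0]
finger_gap: 0.644
grasp_force: 64.1
t 6.7 grasp pt [0.6404 0.0081 0.0641] heading 15.1 tilt 45.2 q [-0.23  0.27 -0.81 -0.23  0.34 -0.36] F [-0.3 -0.2 -1. ] gap 0.644 grip 64.1
-> .641,.0073,.0615,15,45 calls 1
  xyz [ 0.01 -0.01  0.02] r [ 0.   -0.01 -0.  ] rows>= 1
```

```bash
python3 -m jog '[{"x":0.01,"y":0,"z":0.01,"rx":0,"ry":0,"rz":0,"gripper":1},{"x":0.01,"y":0,"z":0.01,"rx":0,"ry":0,"rz":0,"gripper":1}]' | grep -E "tcp|force|gap"
python3 -m jog '[{"x":0,"y":0,"z":0,"rx":0,"ry":0,"rz":0,"gripper":0.2},{"x":0,"y":0,"z":0,"rx":0,"ry":0,"rz":0,"gripper":-1},{"x":0,"y":0,"z":0,"rx":0,"ry":0,"rz":0,"gripper":-1},{"x":0,"y":0,"z":0,"rx":0,"ry":0,"rz":0,"gripper":-1},{"x":0,"y":0,"z":0,"rx":0,"ry":0,"rz":0,"gripper":-1},{"x":0,"y":0,"z":0,"rx":0,"ry":0,"rz":0,"gripper":-1},{"x":0,"y":0,"z":0,"rx":0,"ry":0,"rz":0,"gripper":-1},{"x":0,"y":0,"z":0,"rx":0,"ry":0,"rz":0,"gripper":-1}]' | grep -E "tcp|force|gap"
python3 plan.py .57,-.012,.135,15,45 .45,-.1,.2,-10,45 .47,-.3,.17,-35,45
```

```text
tcp_pos: [0.658, 0.0127, 0.0468]
ft_force: [-1.1, -0.2, 0.1]
finger_gap: 0.638
grasp_force: 64.3
tcp_pos: [0.6578, 0.0127, 0.0465]
ft_force: [-0.3, -0.0, -0.6]
finger_gap: 0.998
grasp_force: 0.0
t 7.7 grasp pt [0.6414 0.0083 0.0635] heading 15.1 tilt 45.1 q [-0.23  0.28 -0.81 -0.24  0.34 -0.36] F [-0.3 -0.  -0.6] gap 0.998 grip 0.0
-> .57,-.012,.135,15,45 calls 1
  xyz [ 0.02 -0.01 -0.86] r [ 0. -0. -0.] rows>= 3
-> .45,-.1,.2,-10,45 calls 2
  xyz [ 0.22 -0.25 -0.6 ] r [ 0.2 -0.   0.2] rows>= 2
  xyz [ 0.17 -0.38 -0.56] r [ 0.19 -0.    0.19] rows>= 2
-> .47,-.3,.17,-35,45 calls 2
  xyz [-0.06 -0.84  0.24] r [ 0.2 -0.   0.2] rows>= 3
  xyz [-0.2  -0.76  0.37] r [ 0.2 -0.   0.2] rows>= 3
```

```bash
python3 -m jog '[{"x":0,"y":0,"z":-0.25,"rx":0,"ry":0,"rz":0,"gripper":-1},{"x":0,"y":0,"z":-0.5,"rx":0,"ry":0,"rz":0,"gripper":-1},{"x":0.02,"y":0,"z":-0.86,"rx":0,"ry":0,"rz":0,"gripper":-1},{"x":0.02,"y":0,"z":-0.86,"rx":0,"ry":0,"rz":0,"gripper":-1}]' | grep -E "tcp|force|gap"
python3 plan.py .52,-.17,.17,-10,45 .485,-.344,.152,-35,45 .537,-.381,.088,-35,45
python3 - <<'E'
from h import *
im,d,c=cam("top"); P=cloud(c,d)
for n,(u,v),h in (("green",(250,178),.087),("orange",(398,206),.125)):
    w=P[v-30:v+31,u-30:u+31].reshape(-1,3);C=im[v-30:v+31,u-30:u+31].reshape(-1,3).astype(int)
    m=(abs(w[:,2]-h)<.01)&(abs(C[:,0]-C[:,1])>40);q=w[m];print(n,m.sum(),q.mean(0).round(4),cv2.minEnclosingCircle(q[:,:2].astype(np.float32)))
a=cv2.resize(im[120:230,200:300],None,fx=3,fy=3)
im,d,c=cam("scene");b=cv2.resize(im[140:270,290:400],None,fx=3,fy=3)
H=390;cv2.imwrite("pics/s3.png",np.hstack([cv2.copyMakeBorder(x,0,H-x.shape[0],0,0,0) for x in(a,b)])[...,::-1])
E
```

```text
tcp_pos: [0.5851, -0.0074, 0.1216]
ft_force: [-0.1, -1.3, -0.1]
finger_gap: 1.001
grasp_force: 0.0
t 8.1 grasp pt [ 0.5687 -0.0118  0.1385] heading 14.9 tilt 44.9 q [-0.32  0.   -0.89 -0.02  0.4  -0.44] F [-0.1 -1.3 -0.1] gap 1.001 grip 0.0
-> .52,-.17,.17,-10,45 calls 2
  xyz [ 0.17 -0.61 -0.36] r [0.2 0.  0.2] rows>= 2
  xyz [ 0.07 -0.69 -0.25] r [0.19 0.   0.19] rows>= 2
-> .485,-.344,.152,-35,45 calls 2
  xyz [ 0.07 -0.77  0.04] r [0.2 0.  0.2] rows>= 2
  xyz [-0.05 -0.75  0.15] r [0.2  0.   0.19] rows>= 2
-> .537,-.381,.088,-35,45 calls 1
  xyz [ 0.01 -0.    0.75] r [-0.  0.  0.] rows>= 2
green 293 [0.6423 0.0082 0.0866] ((0.6431350111961365, 0.008430896326899529), 0.027589162811636925)
orange 354 [ 0.5369 -0.381   0.1251] ((0.537167489528656, -0.3813585042953491), 0.02760985493659973)
```

View pics/s3.png

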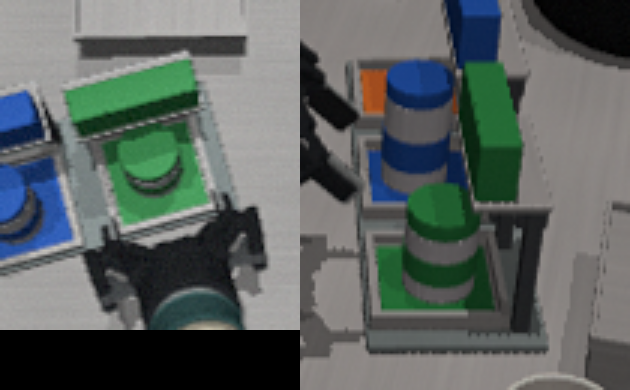

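The green tin stands upright in the green pocket at (440,245) in the right crop. Its measured centre is (0.643, 0.008), with the lid at 0.087 m as it should be. The blue tin has not moved. Going for the orange tin.

```bash
python3 -m jog '[{"x":0.17,"y":-0.61,"z":-0.36,"rx":0.2,"ry":0,"rz":0.2,"gripper":-1},{"x":0.17,"y":-0.61,"z":-0.36,"rx":0.2,"ry":0,"rz":0.2,"gripper":-1},{"x":0.17,"y":-0.61,"z":-0.36,"rx":0.2,"ry":0,"rz":0.2,"gripper":-1}]' | grep tcp
python3 -m jog '[{"x":0.07,"y":-0.69,"z":-0.25,"rx":0.19,"ry":0,"rz":0.19,"gripper":-1},{"x":0.07,"y":-0.69,"z":-0.25,"rx":0.19,"ry":0,"rz":0.19,"gripper":-1},{"x":0.07,"y":-0.69,"z":-0.25,"rx":0.19,"ry":0,"rz":0.19,"gripper":-1}]' | grep tcp
python3 -m jog '[{"x":0.07,"y":-0.77,"z":0.04,"rx":0.2,"ry":0,"rz":0.2,"gripper":-1},{"x":0.07,"y":-0.77,"z":0.04,"rx":0.2,"ry":0,"rz":0.2,"gripper":-1},{"x":0.07,"y":-0.77,"z":0.04,"rx":0.2,"ry":0,"rz":0.2,"gripper":-1}]' | grep tcp
python3 -m jog '[{"x":-0.05,"y":-0.75,"z":0.1,"rx":0.2,"ry":0,"rz":0.19,"gripper":-1},{"x":-0.05,"y":-0.75,"z":0.1,"rx":0.2,"ry":0,"rz":0.19,"gripper":-1},{"x":-0.05,"y":-0.75,"z":0.1,"rx":0.2,"ry":0,"rz":0.19,"gripper":-1},{"x":-0.05,"y":-0.75,"z":0.1,"rx":0.2,"ry":0,"rz":0.19,"gripper":-1}]' | grep tcp
python3 plan.py .537,-.381,.088,-35,45
```

```text
tcp_pos: [0.5616, -0.0911, 0.1339]
tcp_pos: [0.5385, -0.1754, 0.1498]
tcp_pos: [0.5198, -0.2656, 0.1388]
tcp_pos: [0.4969, -0.3504, 0.1342]
t 9.5 grasp pt [ 0.4831 -0.3407  0.1513] heading -35.1 tilt 45.3 q [-0.78 -0.   -0.87 -0.07  0.11 -0.12] F [1.1 0.5 0.4] gap 0.999 grip 0.0
-> .537,-.381,.088,-35,45 calls 1
  xyz [-0.03 -0.02  0.77] r [-0.   -0.01  0.01] rows>= 2
```

```bash
python3 -m jog '[{"x":-0.02,"y":-0.02,"z":0.25,"rx":0,"ry":0,"rz":0,"gripper":-1},{"x":-0.02,"y":-0.02,"z":0.5,"rx":0,"ry":0,"rz":0,"gripper":-1},{"x":-0.02,"y":-0.02,"z":0.77,"rx":0,"ry":0,"rz":0,"gripper":-1},{"x":-0.02,"y":-0.02,"z":0.77,"rx":0,"ry":0,"rz":0,"gripper":-1},{"x":-0.02,"y":-0.02,"z":0.77,"rx":0,"ry":0,"rz":0,"gripper":-1}]' | grep -E "tcp|force"
python3 plan.py .537,-.381,.088,-35,45
python3 -m jog '[{"x":0,"y":0,"z":0,"rx":0,"ry":0,"rz":0,"gripper":1},{"x":0,"y":0,"z":0,"rx":0,"ry":0,"rz":0,"gripper":1},{"x":0,"y":0,"z":0,"rx":0,"ry":0,"rz":0,"gripper":1},{"x":0,"y":0,"z":0,"rx":0,"ry":0,"rz":0,"gripper":1},{"x":0,"y":0,"z":0,"rx":0,"ry":0,"rz":0,"gripper":1},{"x":0,"y":0,"z":0,"rx":0,"ry":0,"rz":0,"gripper":1},{"x":0,"y":0,"z":0,"rx":0,"ry":0,"rz":0,"gripper":1},{"x":0,"y":0,"z":0,"rx":0,"ry":0,"rz":0,"gripper":1}]' | grep -E "tcp|force|gap"
python3 plan.py .53,-.376,.14,-35,45
```

```text
tcp_pos: [0.5496, -0.3899, 0.0701]
ft_force: [-0.6, -0.3, 0.5]
grasp_force: 0.0
t 10.0 grasp pt [ 0.5358 -0.3802  0.0872] heading -35.1 tilt 45.3 q [-0.76  0.24 -0.79 -0.23  0.1  -0.11] F [-0.6 -0.3  0.5] gap 1.0 grip 0.0
-> .537,-.381,.088,-35,45 calls 1
  xyz [-0.01  0.    0.  ] r [-0.   -0.01  0.01] rows>= 1
tcp_pos: [0.5504, -0.3921, 0.0736]
ft_force: [-2.2, 4.3, 7.7]
finger_gap: 0.641
grasp_force: 63.9
t 10.8 grasp pt [ 0.5366 -0.3823  0.0905] heading -35.2 tilt 45.0 q [-0.76  0.23 -0.79 -0.23  0.1  -0.11] F [-2.2  4.3  7.7] gap 0.641 grip 63.9
-> .53,-.376,.14,-35,45 calls 1
  xyz [-0.24  0.01 -0.34] r [-0.    0.    0.01] rows>= 1
```

```bash
python3 -m jog '[{"x":-0.12,"y":0,"z":-0.17,"rx":0,"ry":0,"rz":0,"gripper":1},{"x":-0.24,"y":0.01,"z":-0.34,"rx":0,"ry":0,"rz":0,"gripper":1},{"x":-0.3,"y":0.01,"z":-0.38,"rx":0,"ry":0,"rz":0,"gripper":1},{"x":-0.3,"y":0.01,"z":-0.38,"rx":0,"ry":0,"rz":0,"gripper":1},{"x":-0.3,"y":0.01,"z":-0.38,"rx":0,"ry":0,"rz":0,"gripper":1}]' | grep -E "tcp|force|gap"
python3 plan.py .51,-.06,.15,-5,45 .49,.246,.15,15,45 .49,.246,.125,15,45 .573,.268,.125,15,45
```

```text
tcp_pos: [0.5443, -0.3866, 0.1282]
ft_force: [1.1, -0.0, -4.1]
finger_gap: 0.641
grasp_force: 66.0
t 11.3 grasp pt [ 0.5305 -0.3768  0.1453] heading -35.4 tilt 45.3 q [-0.76  0.11 -0.76 -0.08  0.1  -0.11] F [ 1.1 -0.  -4.1] gap 0.641 grip 66.0
-> .51,-.06,.15,-5,45 calls 3
  xyz [ 0.38  0.71 -0.41] r [-0.16 -0.   -0.16] rows>= 3
  xyz [ 0.29  0.8  -0.31] r [-0.16 -0.   -0.15] rows>= 3
  xyz [ 0.19  0.86 -0.2 ] r [-0.15 -0.01 -0.16] rows>= 3
-> .49,.246,.15,15,45 calls 3
  xyz [ 0.09  0.86 -0.1 ] r [-0.11  0.   -0.1 ] rows>= 3
  xyz [ 0.03  0.87 -0.02] r [-0.1   0.   -0.11] rows>= 3
  xyz [-0.05  0.86  0.05] r [-0.11  0.   -0.1 ] rows>= 3
-> .49,.246,.125,15,45 calls 1
  xyz [0.14 0.   0.14] r [ 0.  0. -0.] rows>= 1
-> .573,.268,.125,15,45 calls 1
  xyz [-0.5  -0.    0.51] r [ 0.  0. -0.] rows>= 2
```

```bash
python3 -m jog '[{"x":0.1,"y":0.18,"z":-0.1,"rx":-0.04,"ry":0,"rz":-0.04,"gripper":1},{"x":0.19,"y":0.36,"z":-0.2,"rx":-0.08,"ry":0,"rz":-0.08,"gripper":1},{"x":0.28,"y":0.53,"z":-0.3,"rx":-0.12,"ry":0,"rz":-0.12,"gripper":1},{"x":0.38,"y":0.71,"z":-0.41,"rx":-0.16,"ry":0,"rz":-0.16,"gripper":1}]' | grep tcp
python3 -m jog '[{"x":0.08,"y":0.2,"z":-0.08,"rx":-0.04,"ry":0,"rz":-0.04,"gripper":1},{"x":0.15,"y":0.4,"z":-0.15,"rx":-0.08,"ry":0,"rz":-0.08,"gripper":1},{"x":0.22,"y":0.6,"z":-0.23,"rx":-0.12,"ry":0,"rz":-0.12,"gripper":1},{"x":0.29,"y":0.8,"z":-0.31,"rx":-0.16,"ry":0,"rz":-0.15,"gripper":1}]' | grep tcp
python3 -m jog '[{"x":0.05,"y":0.22,"z":-0.05,"rx":-0.04,"ry":0,"rz":-0.04,"gripper":1},{"x":0.1,"y":0.43,"z":-0.1,"rx":-0.08,"ry":0,"rz":-0.08,"gripper":1},{"x":0.14,"y":0.65,"z":-0.15,"rx":-0.12,"ry":0,"rz":-0.12,"gripper":1},{"x":0.19,"y":0.86,"z":-0.2,"rx":-0.15,"ry":0,"rz":-0.16,"gripper":1},{"x":0.19,"y":0.86,"z":-0.2,"rx":-0.15,"ry":0,"rz":-0.16,"gripper":1}]' | grep -E "tcp|force|gap"
python3 plan.py .49,.246,.15,15,45 .49,.246,.125,15,45 .573,.268,.125,15,45
```

```text
tcp_pos: [0.5382, -0.2763, 0.1305]
tcp_pos: [0.5322, -0.1677, 0.1327]
tcp_pos: [0.5256, -0.0582, 0.1328]
ft_force: [0.8, -0.3, -3.6]
finger_gap: 0.641
grasp_force: 65.9
t 12.6 grasp pt [ 0.5088 -0.0568  0.1499] heading -4.9 tilt 45.4 q [-0.33 -0.16 -1.01 -0.04  0.17 -0.18] F [ 0.8 -0.3 -3.6] gap 0.641 grip 65.9
-> .49,.246,.15,15,45 calls 3
  xyz [ 0.09  0.85 -0.09] r [-0.1 -0.  -0.1] rows>= 3
  xyz [ 0.02  0.86 -0.02] r [-0.11 -0.   -0.1 ] rows>= 3
  xyz [-0.06  0.85  0.05] r [-0.1  -0.01 -0.11] rows>= 3
-> .49,.246,.125,15,45 calls 1
  xyz [0.15 0.   0.15] r [-0.  0.  0.] rows>= 1
-> .573,.268,.125,15,45 calls 1
  xyz [-0.5  0.   0.5] r [-0.  0.  0.] rows>= 2
```

```bash
python3 -m jog '[{"x":0.02,"y":0.21,"z":-0.02,"rx":-0.03,"ry":0,"rz":-0.03,"gripper":1},{"x":0.05,"y":0.43,"z":-0.05,"rx":-0.05,"ry":0,"rz":-0.05,"gripper":1},{"x":0.07,"y":0.64,"z":-0.07,"rx":-0.08,"ry":0,"rz":-0.08,"gripper":1},{"x":0.09,"y":0.85,"z":-0.09,"rx":-0.1,"ry":0,"rz":-0.1,"gripper":1}]' | grep tcp
python3 -m jog '[{"x":0,"y":0.21,"z":0,"rx":-0.03,"ry":0,"rz":-0.03,"gripper":1},{"x":0.01,"y":0.43,"z":-0.01,"rx":-0.05,"ry":0,"rz":-0.05,"gripper":1},{"x":0.01,"y":0.64,"z":-0.01,"rx":-0.08,"ry":0,"rz":-0.08,"gripper":1},{"x":0.02,"y":0.86,"z":-0.02,"rx":-0.11,"ry":0,"rz":-0.1,"gripper":1}]' | grep tcp
python3 -m jog '[{"x":-0.02,"y":0.21,"z":0.01,"rx":-0.03,"ry":0,"rz":-0.03,"gripper":1},{"x":-0.03,"y":0.43,"z":0.02,"rx":-0.05,"ry":0,"rz":-0.05,"gripper":1},{"x":-0.05,"y":0.64,"z":0.04,"rx":-0.08,"ry":0,"rz":-0.08,"gripper":1},{"x":-0.06,"y":0.85,"z":0.05,"rx":-0.1,"ry":0,"rz":-0.11,"gripper":1},{"x":-0.06,"y":0.85,"z":0.05,"rx":-0.1,"ry":0,"rz":-0.11,"gripper":1},{"x":-0.06,"y":0.85,"z":0.05,"rx":-0.1,"ry":0,"rz":-0.11,"gripper":1}]' | grep -E "tcp|force|gap"
python3 plan.py .49,.246,.125,15,45 .573,.268,.125,15,45
python3 - <<'E'
from h import *
im,d,c=cam("scene"); cv2.imwrite("pics/s4.png",cv2.resize(im[70:270,210:450],None,fx=2.9,fy=2.9)[...,::-1])
im,d,c=cam("top"); P=cloud(c,d);hsv=cv2.cvtColor(im,cv2.COLOR_RGB2HSV)
m=(hsv[...,0]>5)&(hsv[...,0]<16)&(hsv[...,1]>130)&(P[...,2]>.15)&(P[...,2]<.215)&(P[...,0]<.54)&(P[...,0]>.4)&(P[...,1]>.15)&(P[...,1]<.33)
q=P[m];print(m.sum(),q.mean(0).round(4) if len(q) else 0, q[:,2].std() if len(q) else 0, cv2.minEnclosingCircle(q[:,:2].astype(np.float32)))
E
```

```text
tcp_pos: [0.5206, 0.042, 0.1335]
tcp_pos: [0.515, 0.1453, 0.1333]
tcp_pos: [0.5101, 0.2467, 0.134]
ft_force: [0.3, 0.2, -3.6]
finger_gap: 0.644
grasp_force: 66.0
t 14.0 grasp pt [0.4937 0.2424 0.151 ] heading 14.6 tilt 45.3 q [ 0.38 -0.07 -0.93 -0.07 -0.09  0.09] F [ 0.3  0.2 -3.6] gap 0.644 grip 66.0
-> .49,.246,.125,15,45 calls 1
  xyz [0.17 0.04 0.14] r [-0.01 -0.01 -0.  ] rows>= 1
-> .573,.268,.125,15,45 calls 1
  xyz [-0.51 -0.    0.51] r [ 0.  0. -0.] rows>= 2
416 [0.4956 0.2398 0.1849] 0.0030179031160136732 ((0.4927358031272888, 0.24069416522979736), 0.03081411123275757)
```

View pics/s4.png

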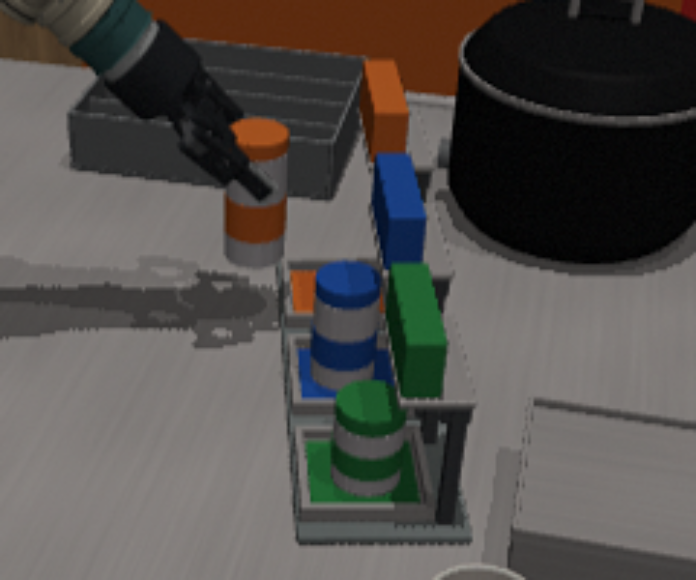

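The orange tin hangs upright at crop (257,190), with its lid at 0.185 m as computed. It is in front of the orange bay, and the blue and green tins are undisturbed. Lowering under roof height, then going in.

```bash
python3 -m jog '[{"x":0.08,"y":0.02,"z":0.07,"rx":0,"ry":0,"rz":0,"gripper":1},{"x":0.17,"y":0.04,"z":0.14,"rx":0,"ry":0,"rz":0,"gripper":1},{"x":0.17,"y":0.04,"z":0.14,"rx":0,"ry":0,"rz":0,"gripper":1},{"x":0.04,"y":0.04,"z":0.27,"rx":0,"ry":0,"rz":0,"gripper":1},{"x":-0.09,"y":0.04,"z":0.4,"rx":0,"ry":0,"rz":0,"gripper":1},{"x":-0.22,"y":0.04,"z":0.53,"rx":0,"ry":0,"rz":0,"gripper":1},{"x":-0.33,"y":0.04,"z":0.65,"rx":0,"ry":0,"rz":0,"gripper":1},{"x":-0.33,"y":0.04,"z":0.65,"rx":0,"ry":0,"rz":0,"gripper":1},{"x":-0.33,"y":0.04,"z":0.65,"rx":0,"ry":0,"rz":0,"gripper":1}]' | grep -E "tcp|force|gap"
python3 plan.py .572,.268,.1025,15,45
```

```text
tcp_pos: [0.5901, 0.2713, 0.107]
ft_force: [-0.9, 0.2, -3.1]
finger_gap: 0.64
grasp_force: 66.1
t 15.0 grasp pt [0.5738 0.2671 0.124 ] heading 14.4 tilt 45.3 q [ 0.37  0.13 -0.81 -0.14 -0.08  0.08] F [-0.9  0.2 -3.1] gap 0.64 grip 66.1
-> .572,.268,.1025,15,45 calls 1
  xyz [0.13 0.01 0.12] r [-0.01 -0.01 -0.  ] rows>= 1
```

```bash
python3 -m jog '[{"x":0.06,"y":0,"z":0.06,"rx":0,"ry":0,"rz":0,"gripper":1},{"x":0.11,"y":0.01,"z":0.1,"rx":0,"ry":0,"rz":0,"gripper":1},{"x":0.13,"y":0.01,"z":0.12,"rx":0,"ry":0,"rz":0,"gripper":1},{"x":0.13,"y":0.01,"z":0.12,"rx":0,"ry":0,"rz":0,"gripper":1},{"x":0.13,"y":0.01,"z":0.12,"rx":0,"ry":0,"rz":0,"gripper":1}]' | grep -E "tcp|force|gap"
python3 plan.py .572,.268,.1025,15,45
```

```text
tcp_pos: [0.5887, 0.2729, 0.0856]
ft_force: [-0.1, -0.1, -0.4]
finger_gap: 0.644
grasp_force: 66.3
t 15.5 grasp pt [0.5723 0.2686 0.1026] heading 14.5 tilt 45.2 q [ 0.37  0.17 -0.83 -0.21 -0.08  0.08] F [-0.1 -0.1 -0.4] gap 0.644 grip 66.3
-> .572,.268,.1025,15,45 calls 1
  xyz [ 0. -0. -0.] r [-0.01 -0.01 -0.  ] rows>= 1
```

Weight is down to 0.4 N and the height is as computed, so the tin is resting on the floor. Releasing and backing off along the tool axis.

```bash
python3 -m jog '[{"x":0,"y":0,"z":0,"rx":0,"ry":0,"rz":0,"gripper":0.2},{"x":0,"y":0,"z":0,"rx":0,"ry":0,"rz":0,"gripper":-1},{"x":0,"y":0,"z":0,"rx":0,"ry":0,"rz":0,"gripper":-1},{"x":0,"y":0,"z":0,"rx":0,"ry":0,"rz":0,"gripper":-1},{"x":0,"y":0,"z":0,"rx":0,"ry":0,"rz":0,"gripper":-1},{"x":0,"y":0,"z":0,"rx":0,"ry":0,"rz":0,"gripper":-1},{"x":0,"y":0,"z":0,"rx":0,"ry":0,"rz":0,"gripper":-1},{"x":0,"y":0,"z":0,"rx":0,"ry":0,"rz":0,"gripper":-1},{"x":0,"y":0,"z":-0.25,"rx":0,"ry":0,"rz":0,"gripper":-1},{"x":0,"y":0,"z":-0.5,"rx":0,"ry":0,"rz":0,"gripper":-1},{"x":0,"y":0,"z":-0.75,"rx":0,"ry":0,"rz":0,"gripper":-1},{"x":0,"y":0,"z":-0.9,"rx":0,"ry":0,"rz":0,"gripper":-1},{"x":0,"y":0,"z":-0.9,"rx":0,"ry":0,"rz":0,"gripper":-1},{"x":0,"y":0,"z":-0.9,"rx":0,"ry":0,"rz":0,"gripper":-1}]' | grep -E "tcp|force|gap"
python3 - <<'E'
from h import *
im,d,c=cam("top"); P=cloud(c,d);hsv=cv2.cvtColor(im,cv2.COLOR_RGB2HSV)
for n,hl,hh,z,x,y in(("green",50,80,.087,.643,.0073),("orange",4,20,.137,.573,.268),("blue",105,125,.112,.5996,.1421)):
    m=(hsv[...,0]>=hl)&(hsv[...,0]<=hh)&(hsv[...,1]>90)&(abs(P[...,2]-z)<.012)&(np.hypot(P[...,0]-x,P[...,1]-y)<.05)
    q=P[m];print(n,m.sum(),q.mean(0).round(4),cv2.minEnclosingCircle(q[:,:2].astype(np.float32)))
a=cv2.resize(im[140:240,120:290],None,fx=2.2,fy=2.2)
im,d,c=cam("scene");b=cv2.resize(im[70:270,280:420],None,fx=2.6,fy=2.6)
H=520;cv2.imwrite("pics/s5.png",np.hstack([cv2.copyMakeBorder(x,0,H-x.shape[0],0,0,0) for x in(a,b)])[...,::-1])
E
```

```text
tcp_pos: [0.5153, 0.2539, 0.1627]
ft_force: [-0.5, -0.1, 0.6]
finger_gap: 0.995
grasp_force: 0.0
green 303 [0.6424 0.0083 0.0868] ((0.64255291223526, 0.008911223150789738), 0.027552396059036255)
orange 370 [0.5714 0.2669 0.136 ] ((0.5732864141464233, 0.26858100295066833), 0.02869737520813942)
blue 346 [0.5986 0.1409 0.1113] ((0.5998613238334656, 0.14208228886127472), 0.02796521782875061)
```

View pics/s5.png

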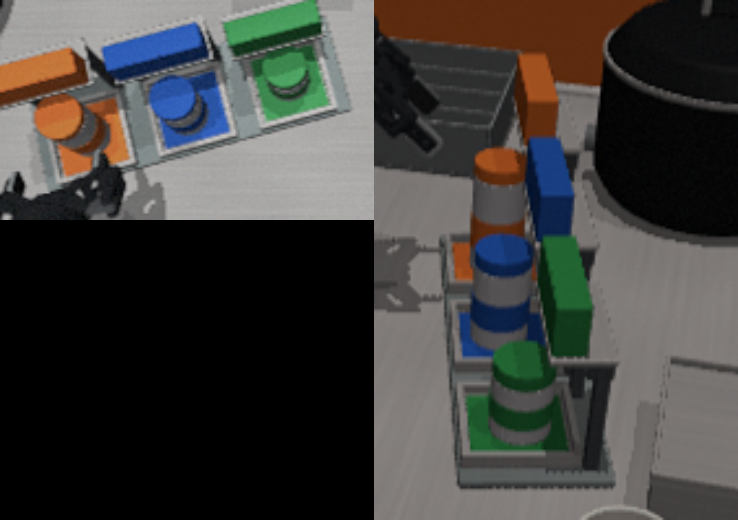

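Both tins stand upright in their own bays: orange at crop (498,210), green at (522,395). Their centres are within about 3 mm of the pocket centres, the lid heights are right, the blue tin is unmoved and the gripper is clear.

```bash
python3 -c "
from station import r
print(r.job_done())"
```

```text
the job is handed in; nothing more can be done
None
```

I put the green and orange tins upright in their own bays, within about 3 mm of the pocket centres by the top camera, left the blue tin, mug, jar and spatula alone, and handed the job in at about 16 s; no verdict was returned.

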